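# Set the counter hatch to its widest stay hole

### The arm

A 6-joint arm with a two-finger parallel gripper is mounted at the origin on the work surface. World frame = base frame: x ahead of the robot, y to its left, z up, the work surface at z = 0. Lengths are in m, angles in rad, forces in N, time in s.
With the tool pointing down it reaches from about 0.4 to 0.825 m from the base axis. Payload 7 kg.
Tool frame: the origin (TCP) lies on the front face of the gripper's body, between the roots of the fingers; the fingertips stand 66 mm ahead of it and the grasp point (between the pads) lies 47 mm ahead of it; z points along the fingers, y is the line along which they close (so a half turn about z gives the same grasp; the last joint's range is limited). The gripper opens to 88 mm and grips with 3 to 60 N. Pads are 19 mm wide; open, the fingers measure 130 mm over their backs; the gripper's body (78 mm by 193 mm) begins 47 mm behind the grasp point.
Start: joints at [1.586, 0.359, 0.012, 0, -1.224, -0.288], TCP at [0.182, 0.65, 0.292] pointing down, gripper open.
Joint ranges: [-3.07, 3.07], [-1.43, 2.12], [-1.02, 1.25], [-3.03, 1.67], [-3.05, -0], [-3.03, 3.03]. Speed limits (rad/s): [2.39, 2.39, 3.01, 3.14, 3.14, 3.14].

### API

Orientations are given as [roll, pitch, yaw] about the fixed x, y, z axes, in that order (R = Rz(yaw) Ry(pitch) Rx(roll)).
In Python, from station import arm gives the robot as it stands. The module is installed in compiled form; this text tells all that it offers.
- The arm moves only by the tool move_arm, never from a script. Its argument "increments" is a list of rows, each an object of numbers: "jaw": the gripper command: -1 is shut, 1 is fully open, values between are in proportion; "dx", "dy", "dz": the shift along the tool's x, y, z in m; "twist": the turn about the tool's z in rad. A call has 1 to 12 rows; each row shifts and turns the commanded pose from where the row before left it, along the tool's axes as they then stand; what a row does not reach is not made up. A row lasts 1/12 s, in which the tool goes at most 41.7 mm and 7.16 degrees, less where a joint would pass 70% of its speed; a pose out of reach is approached as far as the arm can. A call is refused whole if a number of a shift passes 0.0417 or a number of a turn 0.125, either way. A call with a gripper value outside its range is refused whole. The fingers move at their own pace and stop on an object; "force" is the grip in N (left out, the last holds). Time passes only in rows, so rows that do not move let the fingers close. It gives the time, the measured TCP pose, the force, the opening and the grip force at its end, in the units of the state.
- arm.get_state(): the state, without advancing time (a new reading comes with each control period).
- arm.grab_frame(name): name is "scene" or "top"; returns the picture (420x560x3 uint8, blue, green, red); there is no depth.
- arm.camera_info(name): a dict with "K" (3x3 intrinsics, pixels), "k1" (the pictures are not rectified: a ray, as slopes to the right and down, at radius r is drawn at 1 + k1 r^2 times it, then the intrinsics apply), "extrinsics" (4x4, takes a point from camera to world coordinates). Camera axes: x right, y down, z forward; pixel columns grow to the right and rows downward; lengths in m; the calibration is good to about 2 mm. A picture is of the moment at which its call begins. camera_info takes no time and is no camera call.
- arm.job_done(): hands the job in; it is judged then, once.
Trained networks look in the newest picture that a camera, given by its name, has taken for a name from the list of things; names that differ only in an ending like _2 or _b are one class to them, and where a whole thing is asked for, a point or a joint stands for the part that bears it (a point fixed in the world has none). Each returns a list of dicts, best first, with "score" (0 to 1); they miss things now and then, are a little off and sometimes report something else, mostly with a low value. They report only what shows in the picture. A call takes as long as a camera call.
- arm.find_in(camera, name): "position" ([x, y, z] in m, in world coordinates, good to about 4 mm: the middle of the surface that is visible of it).
- arm.silhouettes(camera, name): "pixels" (420x560 bool, what is visible of it).
- arm.pinpoint(camera, name): "position" ([x, y, z] in m, in world coordinates, good to about 4 mm: a listed point, or the origin of a listed thing).
The state is a dict: "t": time; "q": joint angles; "qd": joint speeds; "joint_efforts": joint torques, N m; "eef_pos": TCP position; "ee_rot": TCP orientation; "force": force on the tool from outside, world axes, zero at the start; "moment": the same for the moment, N m; "width": finger opening in m; "gripper_force": force on a finger pad.
Only numpy, scipy, OpenCV 4.12 (cv2) and the standard library are available. Lean on these libraries where they do the work, as an engineer would, in place of code of your own. Each camera call takes 0.05 s, during which the arm holds its last target. There are 200 camera calls.

### The job

The small glazed hatch in the dispensary counter screen is held part open by its stay, a flat bar with four holes, one of them dropped over a pin on the sill. Take the stay by its knob, lift it off the pin, push the sprung hatch further open and drop the hole nearest the knob over that same pin, down fully home, then let go. Be gentle: don't force the bar hard against the pin, don't let the hatch swing back shut, and leave the bottles and the tray where they are.

Things in the scene. Friction and masses are not known exactly. Their poses are not given: they have to be found in the camera images.
- hinge (a point): the hatch's upright hinge axis at the left jamb of the white counter screen, 48 mm above the counter. Turned with the fixed screen: x points straight out through the screen, away from the robot; y runs along the screen, away from the hatch. The sill is a white board 20 mm high reaching 140 mm from the hinge line towards the robot; jambs and hatch are 190 to 220 mm high
- hatch (a joint): opening angle of the hatch (rad): 0 as found, growing as it opens away from the robot, stop at 1.05; shut is -0.30. A spring pulls it shut: about 0.30 N m at 0, plus 0.35 N m per rad. The hatch is 290 mm wide, a clear pane in a white frame, hinged on its left; the job ends at about 0.4 to 0.95
- stay: the stay, a dark steel bar 26 mm wide, 6 mm thick, about 0.24 kg. Origin: its pivot, at mid-thickness, on the hatch's bottom rail, 150 mm from the hinge axis, 48 mm above the counter. It swings sideways (1 rad either way) and lifts (level to 0.6 rad) about it, and falls if let go. Its x axis runs along the bar to the knob, z up square to the bar. The bar ends 14 mm past the knob's axis
- knob (a point): centre of the black upright cylindrical knob on the free end of the stay, 22 mm in diameter, 36 mm high, 280 mm along the bar from the pivot and 26 mm above the bar's mid-plane (74 mm above the counter with the bar level)
- window (a point): mid-thickness point on the bar's centre line 230 mm from the pivot. A 44 x 20 x 7 mm end plate with the hole nearest the knob is clamped here, flush with the bar's underside; its hole is set anywhere within 10 mm of this point along the bar, to be seen or felt but not reported. The other holes are at 130, 155 and 180 mm. All are 10 mm in diameter, on the centre line
- pin_top (a point): centre of the top of the fixed steel pin, 60.5 mm above the counter; 8.5 mm in diameter with a flat tip, its edge broken 0.5 mm. At the start the hole at 130 mm or the one at 155 mm is over it; a plain round rubber stud without a pin stands under the other
- pin: the pin's steel mount on the sill, origin under its centre, on the pin's axis. An 18 mm round shoulder carries the bar; the pin stands 15.5 mm above it. Home, the bar's mid-plane is 48 mm above the counter, 12.5 mm below the pin's top. The sprung hatch presses the hole sideways on the pin, so the bar may not fall home by itself: it may need a light push of a few N at the knob
- tablets: white tablet jar, 60 mm in diameter, 95 mm high, loose; origin under its centre; to be left alone
- drops: small white bottle, 36 mm in diameter, 85 mm high, loose; origin under its centre; to be left alone
- tray: grey counting tray, 150 x 110 x 22 mm, loose; origin under its centre; to be left alone

How it is judged:
By the outcome, as a careful person would: the job done as asked, in the order asked, and still so for the second after the job is handed in, with the robot touching nothing.
It also fails if it takes over 72 s, if anything falls off the work surface, if the arm or the gripper's body presses on something with over 40 N, if the wrist force passes 120 N, or if a joint passes its speed limit or range.

## Working session

There is one attempt and no reset: what is moved stays moved. The work goes in short steps, Python scripts to look and compute and a tool call to move; the robot and the scene stay as the last step left them, time stands still between calls to the robot, and variables do not carry over. Pictures are saved under pics/ and viewed, at most 10 in all, crops included, and the job is handed in when it is done.

Besides the shell and the picture viewer there is one more tool, called after "Request:" in YAML: its name, and indented under it one key for each argument. move_arm: Moves the arm, as the interface text tells. Its arguments: {"type":"object","properties":{"increments":{"type":"array"},"force":{"type":"number"}},"required":["increments"]}

```bash
mkdir -p pics; cat > h.py <<'E'
import numpy as np,cv2
from station import arm
def ray(cam,u,v):
    c=arm.camera_info(cam);K=np.array(c["K"]);T=np.array(c["extrinsics"])
    d=np.array([(u-K[0,2])/K[0,0],(v-K[1,2])/K[1,1]]);s=d.copy()
    for _ in range(20): s=d/(1+c["k1"]*(s@s))
    return T[:3,3],T[:3,:3]@np.r_[s,1]
def atz(cam,u,v,z):
    o,r=ray(cam,u,v);return o+r*(z-o[2])/r[2]
def proj(cam,p):
    c=arm.camera_info(cam);K=np.array(c["K"]);T=np.array(c["extrinsics"])
    q=T[:3,:3].T@(np.array(p)-T[:3,3]);s=q[:2]/q[2];s=s*(1+c["k1"]*(s@s))
    return s*[K[0,0],K[1,1]]+[K[0,2],K[1,2]]
E
python3 - <<'E'
from h import *
np.set_printoptions(precision=4,suppress=True)
for c in("scene","top"):
    cv2.imwrite(f"pics/{c}0.png",arm.grab_frame(c));i=arm.camera_info(c);print(c,i["K"],i["k1"],i["extrinsics"])
    for n in("hinge","knob","window","pin_top","pin","stay","tablets","drops","tray"):
        print(n,[(np.round(d["position"],4),round(d["score"],2)) for d in arm.pinpoint(c,n)[:2]])
print(arm.get_state())
E
```

```text
scene [[443.6601   0.     276.768 ]
 [  0.     443.6601 207.7068]
 [  0.       0.       1.    ]] -0.053970177147618245 [[ 0.8531  0.3008 -0.4264  1.0765]
 [ 0.5214 -0.4589  0.7194 -0.8077]
 [ 0.0207 -0.836  -0.5483  0.6904]
 [ 0.      0.      0.      1.    ]]
hinge [(array([0.686 , 0.1258, 0.0495]), 0.8)]
knob [(array([ 0.4451, -0.0079,  0.074 ]), 0.9)]
window [(array([ 0.4938, -0.0093,  0.0517]), 0.88), (array([ 0.4452, -0.0067,  0.0726]), 0.63)]
pin_top [(array([ 0.5932, -0.0125,  0.0603]), 0.63)]
pin [(array([ 0.589 , -0.0081,  0.017 ]), 0.51)]
stay [(array([ 0.4016, -0.2654,  0.0023]), 0.4)]
tablets [(array([ 0.5228,  0.3622, -0.0004]), 0.87)]
drops [(array([ 0.4007, -0.2677,  0.0039]), 0.77), (array([ 0.4465, -0.0076,  0.0725]), 0.24)]
tray [(array([ 0.5591, -0.3555, -0.0037]), 0.81)]
top [[399.7123   0.     281.2869]
 [  0.     399.7123 204.3984]
 [  0.       0.       1.    ]] -0.07629955091362231 [[ 0.0222 -0.9865  0.162   0.4444]
 [-0.9998 -0.0218  0.0041  0.0121]
 [-0.0006 -0.162  -0.9868  0.9787]
 [ 0.      0.      0.      1.    ]]
hinge [(array([0.6846, 0.1294, 0.0505]), 0.87)]
knob [(array([ 0.4441, -0.0022,  0.0725]), 0.62)]
window [(array([ 0.4882, -0.0072,  0.0504]), 0.92)]
pin_top [(array([ 0.5928, -0.0086,  0.0582]), 0.43)]
pin [(array([ 0.5938, -0.0082,  0.0194]), 0.43)]
stay []
tablets [(array([0.5241, 0.3607, 0.0012]), 0.78)]
drops [(array([ 0.3969, -0.2636, -0.0019]), 0.67)]
tray [(array([ 0.5621, -0.358 , -0.0056]), 0.98)]
{'t': 1.0, 'q': array([ 1.5861,  0.3586,  0.0119, -0.    , -1.2241, -0.2881]), 'qd': array([-0.0012, -0.0003, -0.0003, -0.0007, -0.001 , -0.0017]), 'joint_efforts': array([ -0.0004, -58.2389,  29.3296,   7.0025,   0.0123,  -0.    ]), 'eef_pos': array([0.1819, 0.65  , 0.2921]), 'ee_rot': array([ 3.1416,  0.    , -0.2728]), 'force': array([1.0251, 0.1954, 0.241 ]), 'moment': array([-0.0078, -0.0088,  0.0265]), 'gripper_force': 0.0, 'width': 0.08753186804141061}
```

View pics/scene0.png

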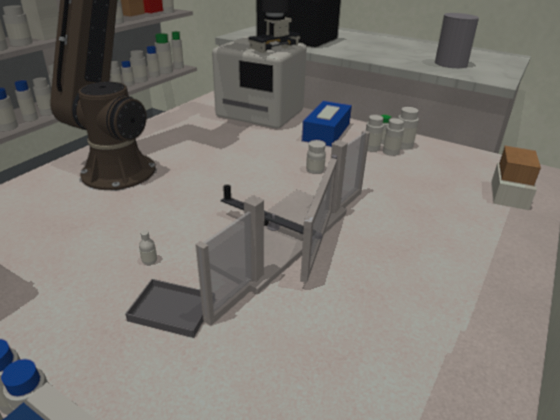

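View pics/top0.png

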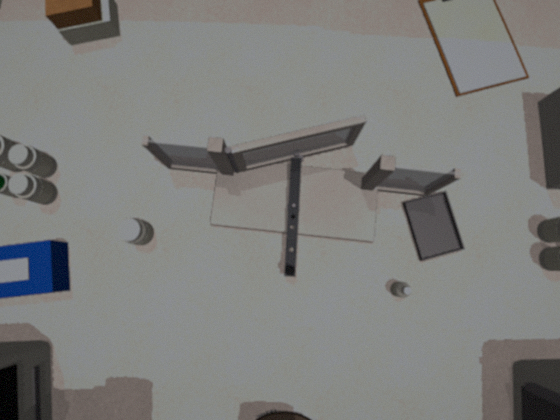

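The scene picture shows the stay with its knob at (227,192), running to the hatch at (303,230). In the top picture the bar runs from (296,157) to the knob at (290,270), with holes at rows 205-250. The sill's front edge runs from (211,225) to (373,241). I'll enlarge both views.

```bash
python3 - <<'E'
from h import *
np.set_printoptions(precision=4,suppress=True)
a=np.mean([arm.grab_frame("top").astype(float) for _ in range(4)],0).astype(np.uint8)
s=arm.grab_frame("scene")
A=cv2.resize(a[150:280,265:325],None,fx=4.4,fy=4.4,interpolation=cv2.INTER_CUBIC)
B=cv2.resize(s[180:245,215:315],None,fx=5,fy=5,interpolation=cv2.INTER_CUBIC)
C=np.zeros((max(A.shape[0],B.shape[0]),A.shape[1]+B.shape[1],3),np.uint8);C[:A.shape[0],:A.shape[1]]=A;C[:B.shape[0],A.shape[1]:]=B
C=cv2.convertScaleAbs(C,alpha=1.8,beta=10)
cv2.imwrite("pics/z1.png",C);print(C.shape)
for p in [(211,225),(373,241)]: print("sill",atz("top",*p,0.02))
for p in [(296,157)]: print("bar at hatch",atz("top",*p,0.05))
E
```

```text
(572, 764, 3)
sill [0.5476 0.1849 0.02  ]
sill [ 0.5174 -0.2064  0.02  ]
bar at hatch [ 0.7131 -0.0168  0.05  ]
```

View pics/z1.png

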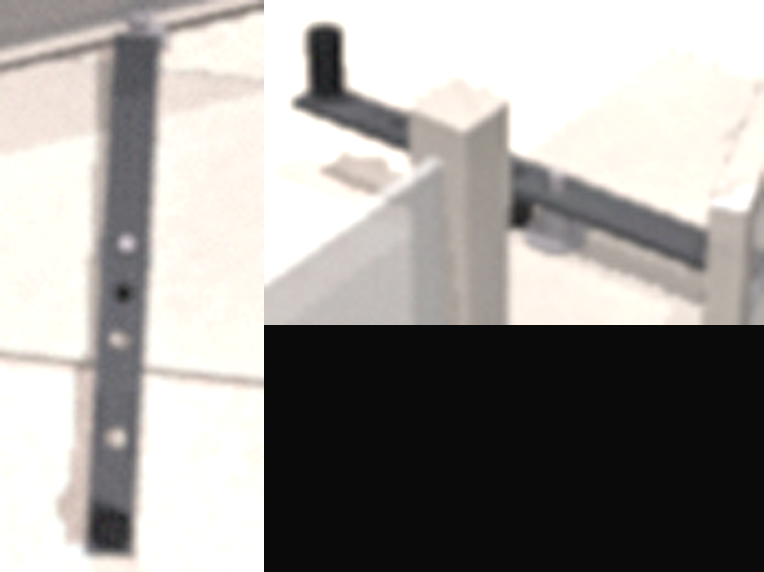

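The zoom shows the pin, bright, in the 130 mm hole at zoom (127,243). The dark stud shows under the 155 hole at (123,293), with the 180 hole at (119,340) and the end hole at (116,437). The knob is at (110,527).

```bash
python3 - <<'E'
from h import *
np.set_printoptions(precision=4,suppress=True)
f=lambda x,y:((x+.5)/4.4-.5+265,(y+.5)/4.4-.5+150)
H=[atz("top",*f(*p),z)[:2] for p,z in [((127,243),.0605),((123,293),.051),((119,340),.051),((116,437),.051),((110,527),.085)]]
H=np.array(H);print(H)
d=H[3]-H[0];n=d/np.linalg.norm(d)
for i in range(5): print(np.linalg.norm(H[i]-H[1])*1e3*(1 if i>1 else -1)+155)
# scene knob top: zoom (325,32)-(264) /5
print("knob scene top",atz("scene",(325-264)/5+215,180+33/5,.092),"top knobtop",atz("top",*f(113,512),.092))
E
```

```text
[[ 0.5947 -0.0124]
 [ 0.5693 -0.011 ]
 [ 0.5441 -0.0093]
 [ 0.4929 -0.0087]
 [ 0.4459 -0.0058]]
129.51948237894885
155.0
180.21621405964748
231.4386112566092
278.4688042487487
knob scene top [ 0.4485 -0.0076  0.092 ] top knobtop [ 0.4533 -0.007   0.092 ]
```

Request:
move_arm:
  increments:
    - {"jaw":1,"dx":0.0215,"dy":0.028,"dz":0}
    - {"jaw":1,"dx":0.0215,"dy":0.028,"dz":0}
    - {"jaw":1,"dx":0.0215,"dy":0.028,"dz":0}
    - {"jaw":1,"dx":0.0215,"dy":0.028,"dz":0}
    - {"jaw":1,"dx":0.0215,"dy":0.028,"dz":0}
    - {"jaw":1,"dx":0.0215,"dy":0.028,"dz":0}
    - {"jaw":1,"dx":0.0215,"dy":0.028,"dz":0}
    - {"jaw":1,"dx":0.0215,"dy":0.028,"dz":0}
    - {"jaw":1,"dx":0.0215,"dy":0.028,"dz":0}
    - {"jaw":1,"dx":0.0215,"dy":0.028,"dz":0}
  force: 15

```text
$.increments[0]: bad value
```

Request:
move_arm:
  increments:
    - {"jaw":1,"dx":0.0215,"dy":0.028,"dz":0.004}
    - {"jaw":1,"dx":0.0215,"dy":0.028,"dz":0.004}
    - {"jaw":1,"dx":0.0215,"dy":0.028,"dz":0.004}
    - {"jaw":1,"dx":0.0215,"dy":0.028,"dz":0.004}
    - {"jaw":1,"dx":0.0215,"dy":0.028,"dz":0.004}
    - {"jaw":1,"dx":0.0215,"dy":0.028,"dz":0.004}
    - {"jaw":1,"dx":0.0215,"dy":0.028,"dz":0.004}
    - {"jaw":1,"dx":0.0215,"dy":0.028,"dz":0.004}
    - {"jaw":1,"dx":0.0215,"dy":0.028,"dz":0.004}
    - {"jaw":1,"dx":0.0215,"dy":0.028,"dz":0.004}
    - {"jaw":1,"twist":-0.11}
    - {"jaw":1,"twist":-0.12}

```text
$.increments[0]: bad value
```

Request:
move_arm:
  increments:
    - {"jaw":1,"dx":0.0215,"dy":0.028,"dz":0,"twist":0}
    - {"jaw":1,"dx":0.0215,"dy":0.028,"dz":0,"twist":0}
    - {"jaw":1,"dx":0.0215,"dy":0.028,"dz":0,"twist":0}
    - {"jaw":1,"dx":0.0215,"dy":0.028,"dz":0,"twist":0}
    - {"jaw":1,"dx":0.0215,"dy":0.028,"dz":0,"twist":0}
    - {"jaw":1,"dx":0.0215,"dy":0.028,"dz":0,"twist":0}
    - {"jaw":1,"dx":0.0215,"dy":0.028,"dz":0,"twist":0}
    - {"jaw":1,"dx":0.0215,"dy":0.028,"dz":0,"twist":0}
    - {"jaw":1,"dx":0.0215,"dy":0.028,"dz":0,"twist":0}
    - {"jaw":1,"dx":0.0215,"dy":0.028,"dz":0,"twist":0}
  force: 15

```text
t: 2.08
eef_pos: [0.3137, 0.3207, 0.2924]
ee_rot: [-3.141, -0.0, -0.272]
force: [0.9, -0.4, 0.6]
width: 0.0879
gripper_force: 0.0
```

Request:
move_arm:
  increments:
    - {"jaw":1,"dx":0.0215,"dy":0.028,"dz":0.004,"twist":0}
    - {"jaw":1,"dx":0.0215,"dy":0.028,"dz":0.004,"twist":0}
    - {"jaw":1,"dx":0.0215,"dy":0.028,"dz":0.004,"twist":0}
    - {"jaw":1,"dx":0.0215,"dy":0.028,"dz":0.004,"twist":0}
    - {"jaw":1,"dx":0.0215,"dy":0.028,"dz":0.004,"twist":0}
    - {"jaw":1,"dx":0.0215,"dy":0.028,"dz":0.004,"twist":0}
    - {"jaw":1,"dx":0.0215,"dy":0.028,"dz":0.004,"twist":0}
    - {"jaw":1,"dx":0.0215,"dy":0.028,"dz":0.004,"twist":0}
    - {"jaw":1,"dx":0.0215,"dy":0.028,"dz":0.004,"twist":0}
    - {"jaw":1,"dx":0.0215,"dy":0.028,"dz":0.004,"twist":0}
    - {"jaw":1,"dx":0,"dy":0,"dz":0,"twist":-0.11}
    - {"jaw":1,"dx":0,"dy":0,"dz":0,"twist":-0.12}

```text
t: 3.08
eef_pos: [0.4453, -0.0074, 0.2518]
ee_rot: [3.141, 0.001, -0.043]
force: [0.1, 0.1, 0.4]
width: 0.0877
gripper_force: 0.0
```

```bash
cat > plan.py <<'E'
from h import *
from scipy.optimize import fsolve
np.set_printoptions(precision=4,suppress=True)
hinge=np.array([.685,.127]);pin=np.array([.5947,-.0124])
knob0=np.array([.4448,-.0062])
def fit(knob0=knob0):
    n=(knob0-pin)/np.linalg.norm(knob0-pin);piv=pin-.13*n
    global R,a0
    R=np.linalg.norm(piv-hinge);a0=np.arctan2(*(piv-hinge)[::-1]);return n,piv
n,piv=fit()
def pivot(th): return hinge+R*np.array([np.cos(a0+th),np.sin(a0+th)])
def knob(th,tilt,yawoff=0.):
    p=pivot(th);d=pin-p;d/=np.linalg.norm(d);L=.28*np.cos(tilt)-.026*np.sin(tilt)
    b=np.arctan2(d[1],d[0]);return np.r_[p+L*d,.048+.28*np.sin(tilt)+.026*np.cos(tilt)],b
if __name__=="__main__":
    print(R,n,piv)
    for D in(.2265,.2315,.2365):
        th=fsolve(lambda t:np.linalg.norm(pivot(t[0])-pin)-D,.6)[0];print(D,th,knob(th,0),knob(th,.16))
    for th in np.arange(0,.8,.1): print(th,knob(th,.16))
E
python3 plan.py
```

```text
0.150087676284313 [-0.9991  0.0413] [ 0.7246 -0.0178]
0.2265 0.752915729207316 (array([ 0.5432, -0.0268,  0.074 ]), np.float64(-2.8696914304831322)) (array([ 0.5506, -0.0247,  0.1183]), np.float64(-2.8696914304831322))
0.2315 0.7989019458912728 (array([ 0.5483, -0.0264,  0.074 ]), np.float64(-2.848917044990155)) (array([ 0.5557, -0.0242,  0.1183]), np.float64(-2.848917044990155))
0.2365 0.846046438664123 (array([ 0.5533, -0.0258,  0.074 ]), np.float64(-2.827523217715101)) (array([ 0.5607, -0.0235,  0.1183]), np.float64(-2.827523217715101))
0.0 (array([ 0.4525, -0.0065,  0.1183]), np.float64(3.100255307846507))
0.1 (array([ 0.4666, -0.0118,  0.1183]), np.float64(3.1367588793448706))
0.2 (array([ 0.4804, -0.0163,  0.1183]), np.float64(-3.107534263837789))
0.30000000000000004 (array([ 0.4941, -0.0199,  0.1183]), np.float64(-3.066876782825012))
0.4 (array([ 0.5074, -0.0226,  0.1183]), np.float64(-3.0248795634832857))
0.5 (array([ 0.5203, -0.0244,  0.1183]), np.float64(-2.9818431281874025))
0.6000000000000001 (array([ 0.5328, -0.0252,  0.1183]), np.float64(-2.9379858121143867))
0.7000000000000001 (array([ 0.5446, -0.0251,  0.1183]), np.float64(-2.893470167609946))
```

Request:
move_arm:
  increments:
    - {"jaw":0.2,"dx":0,"dy":0,"dz":0.026,"twist":0}
    - {"jaw":0,"dx":0,"dy":0,"dz":0.026,"twist":0}
    - {"jaw":0,"dx":0,"dy":0,"dz":0.026,"twist":0}
    - {"jaw":0,"dx":0,"dy":0,"dz":0.025,"twist":0}
    - {"jaw":0,"dx":0,"dy":0,"dz":0.012,"twist":0}
    - {"jaw":0,"dx":0,"dy":0,"dz":0.012,"twist":0}
    - {"jaw":0,"dx":0,"dy":0,"dz":0,"twist":0}

```text
t: 3.67
eef_pos: [0.4439, -0.0056, 0.1232]
ee_rot: [3.14, 0.003, -0.043]
force: [-0.8, -1.0, -0.1]
width: 0.0473
gripper_force: 0.0
```

```bash
python3 - <<'E'
from h import *
s=arm.grab_frame("scene");t=arm.grab_frame("top")
B=cv2.resize(s[140:250,180:320],None,fx=4,fy=4,interpolation=cv2.INTER_CUBIC)
A=cv2.resize(t[150:300,265:322],None,fx=4,fy=4,interpolation=cv2.INTER_CUBIC)
C=np.zeros((600,788,3),np.uint8);C[:440,:560]=B;C[:,560:]=A
cv2.imwrite("pics/g1.png",cv2.convertScaleAbs(C,alpha=1.6))
print(arm.get_state()["eef_pos"],arm.get_state()["width"])
E
```

```text
[ 0.44515552 -0.00516235  0.12529368] 0.0450772885773181
```

View pics/g1.png

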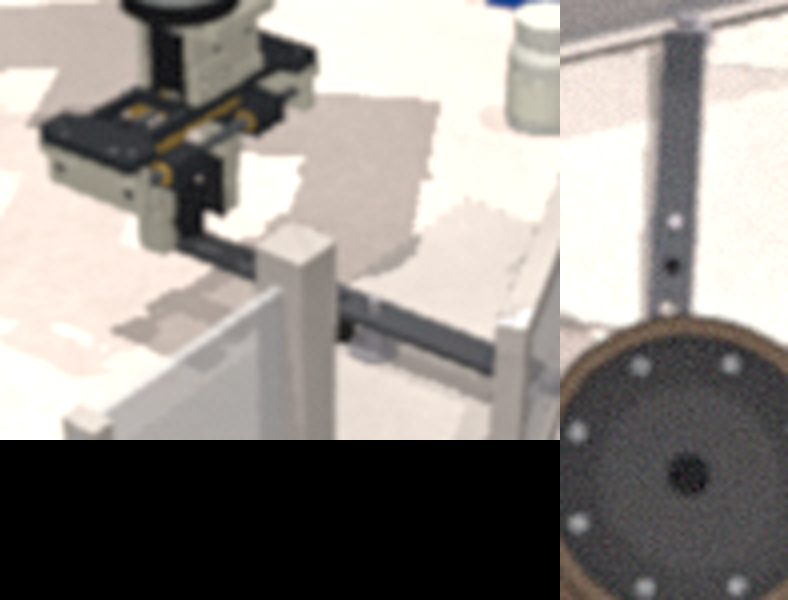

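The knob lies between the fingers, hidden by the near finger at about (200,210) in the left panel, and the bar is undisturbed. I'll close gently.

Request:
move_arm:
  increments:
    - {"jaw":-0.3,"dx":0,"dy":0,"dz":0,"twist":0}
    - {"jaw":-0.6,"dx":0,"dy":0,"dz":0,"twist":0}
    - {"jaw":-1,"dx":0,"dy":0,"dz":0,"twist":0}
    - {"jaw":-1,"dx":0,"dy":0,"dz":0,"twist":0}
    - {"jaw":-1,"dx":0,"dy":0,"dz":0,"twist":0}
    - {"jaw":-1,"dx":0,"dy":0,"dz":0,"twist":0}
  force: 15

```text
t: 4.27
eef_pos: [0.4454, -0.005, 0.1256]
ee_rot: [-3.141, -0.001, -0.043]
force: [-1.4, 1.0, 4.9]
width: 0.0214
gripper_force: 15.0
```

Request:
move_arm:
  increments:
    - {"jaw":-1,"dx":0.001,"dy":0,"dz":-0.004,"twist":0}
    - {"jaw":-1,"dx":0.0005,"dy":0,"dz":-0.004,"twist":0}
    - {"jaw":-1,"dx":0.0005,"dy":0,"dz":-0.004,"twist":0}
    - {"jaw":-1,"dx":0.0005,"dy":0,"dz":-0.004,"twist":0}
    - {"jaw":-1,"dx":0.0005,"dy":0,"dz":-0.004,"twist":0}
    - {"jaw":-1,"dx":0,"dy":0,"dz":0,"twist":0}
  force: 25

```text
t: 4.77
eef_pos: [0.4482, -0.0052, 0.1459]
ee_rot: [-3.141, -0.001, -0.043]
force: [-1.5, 0.6, -2.2]
width: 0.0213
gripper_force: 25.0
```

Request:
move_arm:
  increments:
    - {"jaw":-1,"dx":0.0007,"dy":0,"dz":-0.004,"twist":0}
    - {"jaw":-1,"dx":0.0007,"dy":0,"dz":-0.004,"twist":0}
    - {"jaw":-1,"dx":0.0008,"dy":0,"dz":-0.004,"twist":0}
    - {"jaw":-1,"dx":0.0008,"dy":0,"dz":-0.004,"twist":0}
    - {"jaw":-1,"dx":0.0009,"dy":0,"dz":-0.004,"twist":0}
    - {"jaw":-1,"dx":0.001,"dy":0,"dz":-0.004,"twist":0}
    - {"jaw":-1,"dx":0.001,"dy":0,"dz":-0.004,"twist":0}
    - {"jaw":-1,"dx":0,"dy":0,"dz":0,"twist":0}

```text
t: 5.43
eef_pos: [0.4545, -0.0054, 0.174]
ee_rot: [-3.141, -0.001, -0.043]
force: [-2.1, 0.1, -1.7]
width: 0.0215
gripper_force: 25.0
```

```bash
sed -i 's/^hinge=.*/hinge=np.array([.6856,.128]);pin=np.array([.5953,-.0112])/; s/^knob0=.*/knob0=np.array([.4454,-.005])/' plan.py
cat > seg.py <<'E'
from plan import *
def seg(p,yaw,targets):
    """targets: list of (world xyz TCP, yaw); prints tool-frame rows"""
    for q,y in targets:
        d=q-p;c,s=np.cos(yaw),np.sin(yaw);print(np.round([c*d[0]+s*d[1],s*d[0]-c*d[1],-d[2],-(y-yaw)],4).tolist(),np.round(q,4),round(y,3));p,yaw=q,y
E
python3 - <<'E'
from seg import *
w=lambda b:(b+2*np.pi)%(2*np.pi)-np.pi
T=[]
for th in np.linspace(0,.8,21)[1:]:
    k,b=knob(th,.175);k[2]=.174;T.append((k,w(b)))
seg(np.array([.4545,-.0054,.174]),-.043,T)
for D in(.2265,.2315,.2365):
    th=fsolve(lambda t:np.linalg.norm(pivot(t[0])-pin)-D,.6)[0];print(D,th,knob(th,0)[0],knob(th,.175)[0])
E
```

```text
[0.0054, 0.0019, -0.0, -0.0159] [ 0.4598 -0.0075  0.174 ] -0.027
[0.0057, 0.0019, -0.0, -0.0147] [ 0.4654 -0.0096  0.174 ] -0.012
[0.0056, 0.0019, -0.0, -0.0151] [ 0.471  -0.0115  0.174 ] 0.003
[0.0055, 0.0018, -0.0, -0.0155] [ 0.4766 -0.0134  0.174 ] 0.018
[0.0055, 0.0018, -0.0, -0.0158] [ 0.4821 -0.0151  0.174 ] 0.034
[0.0054, 0.0017, -0.0, -0.0161] [ 0.4876 -0.0166  0.174 ] 0.05
[0.0054, 0.0017, -0.0, -0.0163] [ 0.493 -0.018  0.174] 0.066
[0.0053, 0.0016, -0.0, -0.0165] [ 0.4984 -0.0193  0.174 ] 0.083
[0.0052, 0.0015, -0.0, -0.0168] [ 0.5037 -0.0204  0.174 ] 0.1
[0.0052, 0.0015, -0.0, -0.0169] [ 0.509  -0.0213  0.174 ] 0.117
[0.0051, 0.0014, -0.0, -0.0171] [ 0.5142 -0.0221  0.174 ] 0.134
[0.005, 0.0013, -0.0, -0.0173] [ 0.5194 -0.0228  0.174 ] 0.151
[0.0049, 0.0012, -0.0, -0.0174] [ 0.5244 -0.0232  0.174 ] 0.168
[0.0049, 0.0012, -0.0, -0.0175] [ 0.5294 -0.0236  0.174 ] 0.186
[0.0048, 0.0011, -0.0, -0.0176] [ 0.5343 -0.0238  0.174 ] 0.204
[0.0047, 0.001, -0.0, -0.0177] [ 0.5391 -0.0238  0.174 ] 0.221
[0.0046, 0.0009, -0.0, -0.0178] [ 0.5438 -0.0238  0.174 ] 0.239
[0.0045, 0.0009, -0.0, -0.0179] [ 0.5484 -0.0235  0.174 ] 0.257
[0.0044, 0.0008, -0.0, -0.018] [ 0.5529 -0.0232  0.174 ] 0.275
[0.0043, 0.0007, -0.0, -0.0181] [ 0.5573 -0.0227  0.174 ] 0.293
0.2265 0.7542476055094871 [ 0.5438 -0.0256  0.074 ] [ 0.5523 -0.0232  0.1224]
0.2315 0.8003449046201102 [ 0.5489 -0.0252  0.074 ] [ 0.5573 -0.0227  0.1224]
0.2365 0.847609102245915 [ 0.5539 -0.0247  0.074 ] [ 0.5623 -0.0219  0.1224]
```

Request:
move_arm:
  increments:
    - {"jaw":-1,"dx":0.0054,"dy":0.0019,"dz":0,"twist":-0.016}
    - {"jaw":-1,"dx":0.0057,"dy":0.0019,"dz":0,"twist":-0.015}
    - {"jaw":-1,"dx":0.0056,"dy":0.0019,"dz":0,"twist":-0.015}
    - {"jaw":-1,"dx":0.0055,"dy":0.0018,"dz":0,"twist":-0.0155}
    - {"jaw":-1,"dx":0.0055,"dy":0.0018,"dz":0,"twist":-0.016}
    - {"jaw":-1,"dx":0.0054,"dy":0.0017,"dz":0,"twist":-0.016}
    - {"jaw":-1,"dx":0.0054,"dy":0.0017,"dz":0,"twist":-0.016}
    - {"jaw":-1,"dx":0.0053,"dy":0.0016,"dz":0,"twist":-0.0165}
    - {"jaw":-1,"dx":0.0052,"dy":0.0015,"dz":0,"twist":-0.017}
    - {"jaw":-1,"dx":0.0052,"dy":0.0015,"dz":0,"twist":-0.017}

```text
t: 6.27
eef_pos: [0.5089, -0.0216, 0.173]
ee_rot: [3.141, 0.001, 0.119]
force: [-4.1, -1.1, -0.6]
width: 0.0213
gripper_force: 25.0
```

Request:
move_arm:
  increments:
    - {"jaw":-1,"dx":0.0051,"dy":0.0014,"dz":0,"twist":-0.017}
    - {"jaw":-1,"dx":0.005,"dy":0.0013,"dz":0,"twist":-0.017}
    - {"jaw":-1,"dx":0.0049,"dy":0.0012,"dz":0,"twist":-0.0175}
    - {"jaw":-1,"dx":0.0049,"dy":0.0012,"dz":0,"twist":-0.0175}
    - {"jaw":-1,"dx":0.0048,"dy":0.0011,"dz":0,"twist":-0.0175}
    - {"jaw":-1,"dx":0.0047,"dy":0.001,"dz":0,"twist":-0.018}
    - {"jaw":-1,"dx":0.0046,"dy":0.0009,"dz":0,"twist":-0.018}
    - {"jaw":-1,"dx":0.0045,"dy":0.0009,"dz":0,"twist":-0.018}
    - {"jaw":-1,"dx":0.0044,"dy":0.0008,"dz":0,"twist":-0.018}
    - {"jaw":-1,"dx":0.0043,"dy":0.0007,"dz":0,"twist":-0.018}
    - {"jaw":-1,"dx":0,"dy":0,"dz":0,"twist":0}

```text
t: 7.18
eef_pos: [0.5579, -0.0226, 0.1732]
ee_rot: [3.141, -0.001, 0.296]
force: [-3.1, -1.8, -1.2]
width: 0.0214
gripper_force: 25.0
```

```bash
python3 - <<'E'
from h import *
s=arm.grab_frame("scene");t=arm.grab_frame("top")
B=cv2.resize(s[150:250,200:320],None,fx=4,fy=4,interpolation=cv2.INTER_CUBIC)
A=cv2.resize(t[110:250,250:330],None,fx=4,fy=4,interpolation=cv2.INTER_CUBIC)
C=np.zeros((560,800,3),np.uint8);C[:400,:480]=B;C[:,480:]=A
cv2.imwrite("pics/g2.png",cv2.convertScaleAbs(C,alpha=1.6))
for n in("window","hinge","pin_top","stay"):
  for c in("top","scene"):
    print(n,c,[(np.round(d["position"],4),round(d["score"],2)) for d in arm.pinpoint(c,n)[:2]])
st=arm.get_state();print(st["eef_pos"],st["force"],st["moment"])
E
```

```text
window top []
window scene [(array([ 0.595 , -0.013 ,  0.0877]), 0.63)]
hinge top [(array([0.6814, 0.1324, 0.0486]), 0.97)]
hinge scene [(array([0.6843, 0.1283, 0.0507]), 0.57)]
pin_top top []
pin_top scene [(array([ 0.5886, -0.0103,  0.0589]), 0.56)]
stay top [(array([0.8144, 0.0534, 0.0502]), 0.62)]
stay scene [(array([0.8136, 0.057 , 0.0456]), 0.92)]
[ 0.55659993 -0.02264736  0.17323613] [-4.78060608 -0.90018168 -0.61324974] [-0.89388235  1.70317725 -0.19732011]
```

View pics/g2.png

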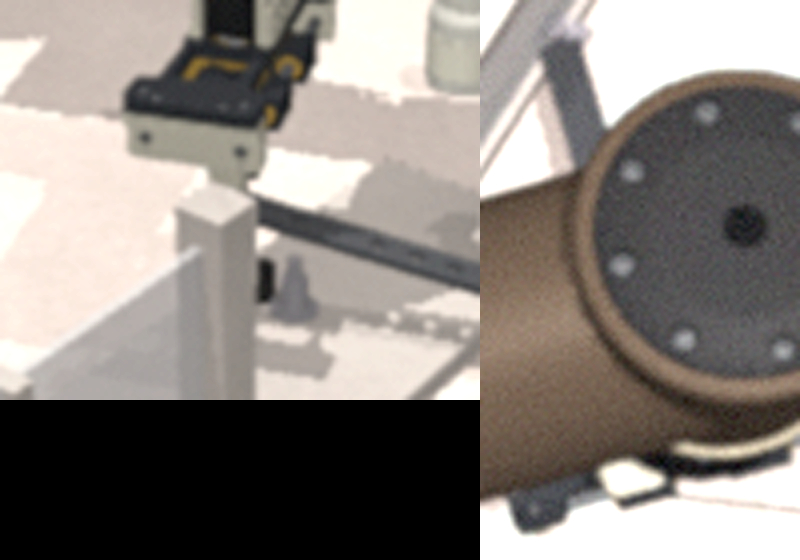

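The scene crop shows the bar clear above the pin, whose tip is at (295,258), with the pivot where the model puts it. I'll lower to just above the pin.

Request:
move_arm:
  increments:
    - {"jaw":-1,"dx":-0.0012,"dy":0,"dz":0.0045,"twist":0}
    - {"jaw":-1,"dx":-0.0011,"dy":0,"dz":0.0045,"twist":0}
    - {"jaw":-1,"dx":-0.001,"dy":0,"dz":0.0045,"twist":0}
    - {"jaw":-1,"dx":-0.0009,"dy":0,"dz":0.0045,"twist":0}
    - {"jaw":-1,"dx":-0.0008,"dy":0,"dz":0.0045,"twist":0}
    - {"jaw":-1,"dx":-0.0007,"dy":0,"dz":0.004,"twist":0}
    - {"jaw":-1,"dx":0,"dy":0,"dz":0,"twist":0}
    - {"jaw":-1,"dx":0,"dy":0,"dz":0,"twist":0}

```text
t: 8.35
eef_pos: [0.5508, -0.0244, 0.1461]
ee_rot: [-3.142, 0.001, 0.294]
force: [-5.0, -2.4, 0.5]
width: 0.0216
gripper_force: 25.0
```

```bash
python3 - <<'E'
from h import *
s=np.mean([arm.grab_frame("scene").astype(float) for _ in range(3)],0).astype(np.uint8)
B=cv2.resize(s[185:235,240:320],None,fx=10,fy=10,interpolation=cv2.INTER_CUBIC)
for n in("window","knob","pin_top","stay"):
  for c in("top","scene"):
    print(n,c,[(np.round(d["position"],4),round(d["score"],2)) for d in arm.pinpoint(c,n)[:2]])
f=lambda p:((proj("scene",p)-[240,185])*10).astype(int)
t=.077;pv=np.array([.8170,.0557,.048]);d=np.array([-np.cos(.293)*np.cos(t),-np.sin(.293)*np.cos(t),np.sin(t)]);up=np.array([np.cos(.293)*np.sin(t),np.sin(.293)*np.sin(t),np.cos(t)])
for L in(.13,.155,.18,.2315): print(L,f(pv+L*d+.003*up))
print("pin",f([.5953,-.0112,.0605]))
cv2.imwrite("pics/g3.png",cv2.convertScaleAbs(B,alpha=1.6))
st=arm.get_state();print(st["eef_pos"],st["force"],st["moment"])
E
```

```text
window top []
window scene [(array([ 0.5916, -0.0138,  0.0673]), 0.75)]
knob top []
knob scene [(array([ 0.5508, -0.0284,  0.0916]), 0.95)]
pin_top top []
pin_top scene [(array([ 0.5911, -0.0103,  0.0639]), 0.55)]
stay top [(array([0.8144, 0.0534, 0.0502]), 0.62)]
stay scene [(array([ 0.5892, -0.0163,  0.066 ]), 0.74), (array([0.8093, 0.0545, 0.048 ]), 0.68)]
0.13 [731 355]
0.155 [634 332]
0.18 [537 310]
0.2315 [339 265]
pin [335 291]
[ 0.55090673 -0.02438967  0.14643063] [-4.87928193 -2.0783329   0.98109336] [-0.54161008  1.62887341  0.01465511]
```

View pics/g3.png

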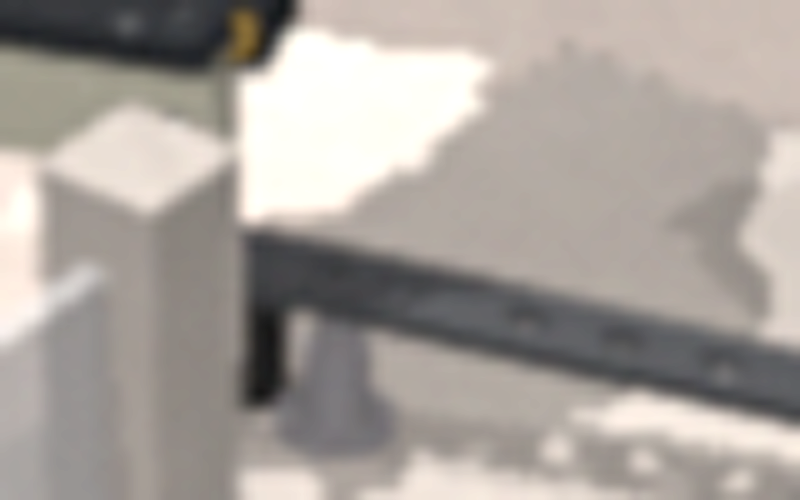

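The crop shows the three other holes at zoom (528,318), (622,338) and (725,364), and the pin column centred near x=338. I'll work out how far the end hole sits from the pin.

```bash
python3 - <<'E'
from h import *
np.set_printoptions(precision=4,suppress=True)
g=lambda x,y:((x+.5)/10-.5+240,(y+.5)/10-.5+185)
t=.0742;P=[]
for L,p in((.13,(725,364)),(.155,(622,338)),(.18,(528,318))):
    P.append(atz("scene",*g(*p),.048+L*np.sin(t)+.003*np.cos(t)))
    print(L,P[-1])
P=np.array(P);Ls=np.array([.13,.155,.18])
c=np.polyfit(Ls,P[:,:2],1);print("dir",np.arctan2(-c[0][1],-c[0][0]),np.linalg.norm(c[0]))
b=P[:,:2].mean(0)
for a in(.293,):
    e=-np.array([np.cos(a),np.sin(a)])*np.cos(t)
    for L in(.2265,.2315,.28): print(L,b+e*(L-.155))
f=lambda p:((proj("scene",p)-[240,185])*10).astype(int)
for z in(.03,.045,.0605): print("pin col",z,f([.5953,-.0112,z]))
# original pin tip in scene
for y in(168,172): print("pin from start",atz("scene",(557-264+.5)/5-.5+215,(y+.5)/5-.5+180,.0605))
s=arm.grab_frame("scene").astype(int)
for r in(219,221,223,225): print(r,s[r,266:282].sum(1)//3)
E
```

```text
0.13 [0.6914 0.0155 0.0606]
0.155 [0.6656 0.0091 0.0625]
0.18 [0.6429 0.0015 0.0643]
dir 0.28118707297080014 1.0106794281842368
0.2265 [ 0.5984 -0.0119]
0.2315 [ 0.5936 -0.0133]
0.28 [ 0.5473 -0.0273]
pin col 0.03 [333 389]
pin col 0.045 [334 341]
pin col 0.0605 [335 291]
pin from start [ 0.5923 -0.0079  0.0605]
pin from start [ 0.5943 -0.011   0.0605]
219 [ 18  22  53  91  92  79  73  75  74  72  80  98 103  99  97  93]
221 [ 19  20  52  86  82  74  75  75  75  72  75  95 105 106 106 107]
223 [ 17  24  46  66  70  72  74  76  76  72  74  91 102 105 106 107]
225 [ 49  58  69  69  68  70  76  77  76  71  67  72  81  92 102 105]
```

Request:
move_arm:
  increments:
    - {"jaw":-1,"dx":0.0003,"dy":0,"dz":0.001,"twist":0}
    - {"jaw":-1,"dx":0,"dy":0,"dz":0.001,"twist":0}
    - {"jaw":-1,"dx":0,"dy":0,"dz":0.001,"twist":0}
    - {"jaw":-1,"dx":0,"dy":0,"dz":0.0005,"twist":0}
    - {"jaw":-1,"dx":0,"dy":0,"dz":0,"twist":0}
    - {"jaw":-1,"dx":0,"dy":0,"dz":0,"twist":0}

```text
t: 9.45
eef_pos: [0.5516, -0.0241, 0.1431]
ee_rot: [-3.142, -0.0, 0.294]
force: [-5.0, 0.3, -0.3]
width: 0.0216
gripper_force: 25.0
```

Request:
move_arm:
  increments:
    - {"jaw":-1,"dx":0,"dy":0,"dz":0.0007,"twist":0}
    - {"jaw":-1,"dx":-0.0002,"dy":0,"dz":0.0007,"twist":0}
    - {"jaw":-1,"dx":0,"dy":0,"dz":0,"twist":0}
    - {"jaw":-1,"dx":0,"dy":0,"dz":0,"twist":0}

```text
t: 9.78
eef_pos: [0.5515, -0.0241, 0.1418]
ee_rot: [3.142, -0.0, 0.294]
force: [-4.1, 0.2, 0.6]
width: 0.0216
gripper_force: 25.0
```

Request:
move_arm:
  increments:
    - {"jaw":-1,"dx":0,"dy":0,"dz":0.0007,"twist":0}
    - {"jaw":-1,"dx":-0.0002,"dy":0,"dz":0.0007,"twist":0}
    - {"jaw":-1,"dx":0,"dy":0,"dz":0,"twist":0}
    - {"jaw":-1,"dx":0,"dy":0,"dz":0,"twist":0}

```text
t: 10.12
eef_pos: [0.5513, -0.0243, 0.1404]
ee_rot: [3.142, -0.0, 0.294]
force: [-3.7, 0.2, 0.1]
width: 0.0212
gripper_force: 25.0
```

Request:
move_arm:
  increments:
    - {"jaw":-1,"dx":-0.0001,"dy":0,"dz":0.0007,"twist":0}
    - {"jaw":-1,"dx":-0.0001,"dy":0,"dz":0.0008,"twist":0}
    - {"jaw":-1,"dx":0,"dy":0,"dz":0,"twist":0}
    - {"jaw":-1,"dx":0,"dy":0,"dz":0,"twist":0}

```text
t: 10.45
eef_pos: [0.5511, -0.0243, 0.1389]
ee_rot: [3.142, -0.0, 0.294]
force: [-2.5, -1.3, 0.7]
width: 0.0211
gripper_force: 25.0
```

Request:
move_arm:
  increments:
    - {"jaw":-1,"dx":-0.0001,"dy":0,"dz":0.0008,"twist":0}
    - {"jaw":-1,"dx":-0.0001,"dy":0,"dz":0.0008,"twist":0}
    - {"jaw":-1,"dx":-0.0001,"dy":0,"dz":0.0008,"twist":0}
    - {"jaw":-1,"dx":0,"dy":0,"dz":0,"twist":0}
    - {"jaw":-1,"dx":0,"dy":0,"dz":0,"twist":0}

```text
t: 10.87
eef_pos: [0.5509, -0.0243, 0.1364]
ee_rot: [-3.142, -0.0, 0.294]
force: [-3.0, 1.2, 0.1]
width: 0.0209
gripper_force: 25.0
```

Request:
move_arm:
  increments:
    - {"jaw":-1,"dx":-0.0001,"dy":0,"dz":0.001,"twist":0}
    - {"jaw":-1,"dx":-0.0001,"dy":0,"dz":0.001,"twist":0}
    - {"jaw":-1,"dx":-0.0001,"dy":0,"dz":0.001,"twist":0}
    - {"jaw":-1,"dx":-0.0001,"dy":0,"dz":0.001,"twist":0}
    - {"jaw":-1,"dx":-0.0001,"dy":0,"dz":0.001,"twist":0}
    - {"jaw":-1,"dx":0,"dy":0,"dz":0,"twist":0}
    - {"jaw":-1,"dx":0,"dy":0,"dz":0,"twist":0}

```text
t: 11.45
eef_pos: [0.5503, -0.0245, 0.1313]
ee_rot: [-3.142, -0.0, 0.294]
force: [-1.2, 0.3, 0.3]
width: 0.0214
gripper_force: 25.0
```

```bash
python3 - <<'E'
from h import *
s=np.mean([arm.grab_frame("scene").astype(float) for _ in range(3)],0).astype(np.uint8)
cv2.imwrite("pics/g4.png",cv2.convertScaleAbs(cv2.resize(s[185:235,240:320],None,fx=10,fy=10,interpolation=cv2.INTER_CUBIC),alpha=1.6))
for n in("window","knob","pin_top"): print(n,[(np.round(d["position"],4),round(d["score"],2)) for d in arm.pinpoint("scene",n)[:2]])
for _ in range(3):
    arm.grab_frame("top");st=arm.get_state();print(st["eef_pos"],st["force"],st["moment"])
E
```

```text
window [(array([0.6836, 0.1262, 0.0508]), 0.72), (array([ 0.5932, -0.012 ,  0.0525]), 0.56)]
knob [(array([ 0.5498, -0.029 ,  0.079 ]), 0.55)]
pin_top []
[ 0.55029373 -0.02455019  0.13140932] [-0.55428409  0.54301889 -0.37716712] [0.35033478 0.01865    0.01239561]
[ 0.55027759 -0.02455107  0.13142397] [-0.0472744   0.05045116 -0.50451988] [ 0.37265155  0.00418811 -0.05164266]
[ 0.5503022  -0.02453906  0.13143293] [-0.7098426   1.79144738 -1.17433237] [ 0.41574213 -0.04219701 -0.0132474 ]
```

View pics/g4.png

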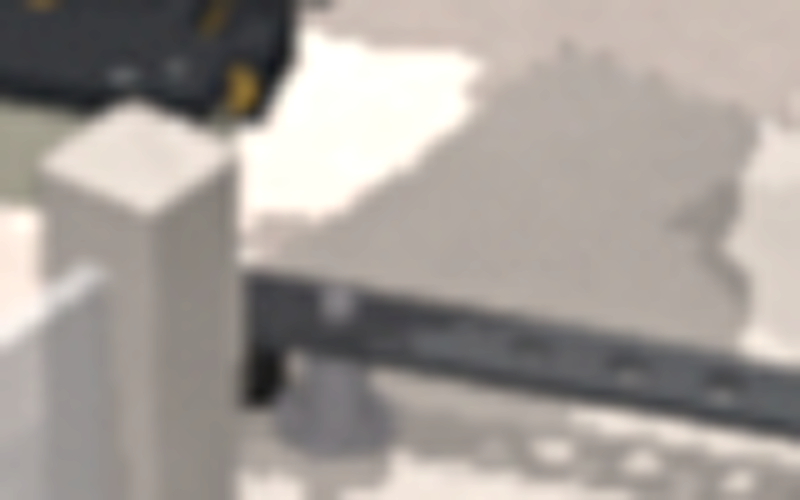

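The pin now shows through the end hole at zoom (337,300), and it carries the spring load. I'll go on down to home.

Request:
move_arm:
  increments:
    - {"jaw":-1,"dx":-0.0001,"dy":0,"dz":0.001,"twist":0}
    - {"jaw":-1,"dx":-0.0001,"dy":0,"dz":0.001,"twist":0}
    - {"jaw":-1,"dx":-0.0001,"dy":0,"dz":0.001,"twist":0}
    - {"jaw":-1,"dx":-0.0001,"dy":0,"dz":0.001,"twist":0}
    - {"jaw":-1,"dx":-0.0001,"dy":0,"dz":0.001,"twist":0}
    - {"jaw":-1,"dx":0,"dy":0,"dz":0,"twist":0}
    - {"jaw":-1,"dx":0,"dy":0,"dz":0,"twist":0}

```text
t: 12.48
eef_pos: [0.5498, -0.0247, 0.1264]
ee_rot: [-3.142, -0.0, 0.294]
force: [-1.2, 0.7, -0.6]
width: 0.0214
gripper_force: 25.0
```

Request:
move_arm:
  increments:
    - {"jaw":-1,"dx":0,"dy":0,"dz":0.0005,"twist":0}
    - {"jaw":-1,"dx":0,"dy":0,"dz":0.0005,"twist":0}
    - {"jaw":-1,"dx":0,"dy":0,"dz":0.0003,"twist":0}
    - {"jaw":-1,"dx":0,"dy":0,"dz":0,"twist":0}
    - {"jaw":-1,"dx":0,"dy":0,"dz":0,"twist":0}

```text
t: 12.9
eef_pos: [0.5498, -0.0248, 0.1258]
ee_rot: [3.141, -0.0, 0.294]
force: [-4.2, 2.0, 7.5]
width: 0.0217
gripper_force: 25.0
```

Request:
move_arm:
  increments:
    - {"jaw":-0.4,"dx":0,"dy":0,"dz":0,"twist":0}
    - {"jaw":-0.2,"dx":0,"dy":0,"dz":0,"twist":0}
    - {"jaw":0,"dx":0,"dy":0,"dz":0,"twist":0}
    - {"jaw":0,"dx":0,"dy":0,"dz":0,"twist":0}
    - {"jaw":0,"dx":0,"dy":0,"dz":-0.005,"twist":0}
    - {"jaw":0,"dx":0,"dy":0,"dz":-0.015,"twist":0}
    - {"jaw":0,"dx":0,"dy":0,"dz":-0.02,"twist":0}
    - {"jaw":0,"dx":0,"dy":0,"dz":-0.03,"twist":0}
    - {"jaw":0,"dx":-0.01,"dy":0,"dz":-0.03,"twist":0}
    - {"jaw":0,"dx":-0.03,"dy":0,"dz":-0.03,"twist":0}
    - {"jaw":0,"dx":-0.03,"dy":0,"dz":-0.03,"twist":0}
  force: 8

```text
t: 13.82
eef_pos: [0.4833, -0.0448, 0.2852]
ee_rot: [3.141, 0.001, 0.294]
force: [-0.2, 0.0, 1.4]
width: 0.0436
gripper_force: 0.0
```

Request:
move_arm:
  increments:
    - {"jaw":0,"dx":-0.03,"dy":-0.035,"dz":0,"twist":0}
    - {"jaw":0,"dx":0,"dy":-0.04,"dz":0,"twist":0}
    - {"jaw":0,"dx":0,"dy":-0.04,"dz":0,"twist":0}
    - {"jaw":0,"dx":0,"dy":-0.04,"dz":0,"twist":0}
    - {"jaw":0,"dx":0,"dy":-0.04,"dz":0,"twist":0}
    - {"jaw":0,"dx":0,"dy":-0.04,"dz":0,"twist":0}
    - {"jaw":0,"dx":0,"dy":0,"dz":0,"twist":0}

```text
t: 14.4
eef_pos: [0.3895, 0.1743, 0.285]
ee_rot: [-3.14, -0.002, 0.299]
force: [0.3, -0.5, 0.2]
width: 0.0437
gripper_force: 0.0
```

```bash
python3 - <<'E'
from h import *
s=arm.grab_frame("scene");t=arm.grab_frame("top")
B=cv2.resize(s[165:245,210:315],None,fx=4.3,fy=4.3,interpolation=cv2.INTER_CUBIC)
A=cv2.resize(t[110:250,250:330],None,fx=4.2,fy=4.2,interpolation=cv2.INTER_CUBIC)
C=np.zeros((max(A.shape[0],B.shape[0]),A.shape[1]+B.shape[1],3),np.uint8);C[:B.shape[0],:B.shape[1]]=B;C[:A.shape[0],B.shape[1]:]=A
print(C.shape);cv2.imwrite("pics/g5.png",cv2.convertScaleAbs(C,alpha=1.6))
for n in("window","knob","pin_top","stay","tablets","drops","tray"):
  for c in("top","scene"):
    print(n,c,[(np.round(d["position"],4),round(d["score"],2)) for d in arm.pinpoint(c,n)[:1]])
st=arm.get_state();print(st["t"],st["eef_pos"],st["force"])
E
```

```text
(588, 788, 3)
window top [(array([ 0.5887, -0.0106,  0.0489]), 0.83)]
window scene [(array([ 0.5928, -0.0129,  0.0472]), 0.82)]
knob top [(array([ 0.5518, -0.0185,  0.0732]), 0.75)]
knob scene [(array([ 0.5501, -0.0299,  0.0737]), 0.56)]
pin_top top [(array([ 0.594 , -0.0059,  0.0599]), 0.46)]
pin_top scene [(array([ 0.5926, -0.0103,  0.0612]), 0.59)]
stay top [(array([0.8125, 0.05  , 0.0473]), 0.57)]
stay scene []
tablets top [(array([ 0.5212,  0.3598, -0.0041]), 0.68)]
tablets scene [(array([ 0.5245,  0.3648, -0.0017]), 0.68)]
drops top [(array([ 0.3973, -0.2639,  0.0004]), 0.59)]
drops scene []
tray top [(array([ 0.5605, -0.3545, -0.0013]), 0.57)]
tray scene [(array([ 0.5612, -0.3579, -0.0022]), 0.68)]
15.2 [0.39080416 0.16903955 0.28407391] [-0.5921305  -0.15128585  0.27764379]
```

View pics/g5.png

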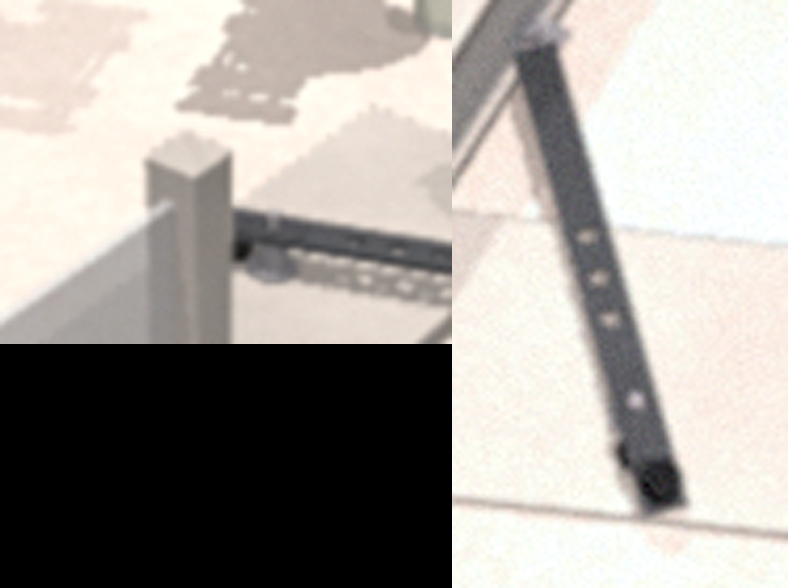

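The pin fills the end hole at (636,400) in the right panel. The bar lies level on the shoulder with the knob at 74 mm, the hatch is held open, and nothing else has moved.

```bash
python3 -c "
from station import arm
print(arm.job_done())"
```

```text
the job is handed in; nothing more can be done
None
```

The hatch is now held further open, with the stay's end hole fully down over the same pin, the knob released, the bottles and tray where they were, and the job handed in at about 15 s; no verdict came back.

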